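Sort left- and right-hand brackets into their trays

TASK

Two finished steel brackets stand on the bench, one left-hand and one its right-hand mirror image, and each tray already holds one bracket of one hand. Set each loose bracket down, without dropping it, standing flat on the floor of the tray that holds the bracket of the same hand. Leave the brackets already in the trays and the other things on the bench where they are.

Things in the scene. Friction and masses are not known exactly. Their poses are not given: they have to be found in the camera images.
- left_loose_mid (a point): Loose left-hand steel bracket on the bench, 0.4-0.7 kg. Base 100 (x) x 36 x 6 mm; upright web on its middle line, 100 x 8 mm, top 55 mm up: grip it. At the +x end a foot, 38 wide, 6 thick, reaches sideways to +68 mm in y: seen from above, looking along the web to the foot end, it points left. Any yaw. Point: mid-length of the web, in its middle plane, 27 mm above the underside, within 10 mm of the weight; x along the web, z up.
- right_loose_mid (a point): Loose right-hand steel bracket on the bench, 0.4-0.7 kg. Base 100 (x) x 36 x 6 mm; upright web on its middle line, 100 x 8 mm, top 55 mm up: grip it. At the +x end a foot, 38 wide, 6 thick, reaches sideways to -68 mm in y: seen from above, looking along the web to the foot end, it points right. Any yaw. Point: mid-length of the web, in its middle plane, 27 mm above the underside, within 10 mm of the weight; x along the web, z up.
- left_sample_mid (a point): Left-hand steel bracket, same shape, size, point and axes as the loose left-hand one. It stands already in one of the two trays (which one varies), web roughly across the tray (along tray y), 45-65 mm from the tray's middle towards its +x end, foot towards +x. It shows that this tray is for left-hand brackets; the right-hand one is in the other tray.
- right_sample_mid (a point): Right-hand steel bracket, same shape, size, point and axes as the loose right-hand one. It stands already in one of the two trays (which one varies), web roughly across the tray (along tray y), 45-65 mm from the tray's middle towards its +x end, foot towards +x. It shows that this tray is for right-hand brackets; the left-hand one is in the other tray.
- tray_a: Open shallow grey plastic tray fixed on the +y side of the bench, 310 (its x, roughly away from the robot) x 220 mm (its y), walls 28 mm high and 4 mm thick, floor 4 mm thick; origin at the centre of its underside, z up. Looks like the other tray. One bracket stands in its +x half; its -x half is empty.
- tray_b: Open shallow grey plastic tray fixed on the -y side of the bench, 310 (its x, roughly away from the robot) x 220 mm (its y), walls 28 mm high and 4 mm thick, floor 4 mm thick; origin at the centre of its underside, z up. Looks like the other tray. One bracket stands in its +x half; its -x half is empty.
- hacksaw: Hacksaw lying flat outside the trays on the -y side, about 370 mm long (its x), 160 mm wide and 25 mm high; origin under the middle of its frame's back bar, the blade 85 mm from it to -y. Not part of the job.
- bottle: Green drink bottle standing outside the trays on the +y side, 64 mm across, 200 mm high; origin under its centre. Not part of the job.
There are look-alikes about, which are no part of the job. What is shaped like the part that bears right_loose_mid but black or red is not meant.

How it is judged:
At the end, for the whole second after the job is handed in: Each loose bracket stands on its base on the floor of the tray that holds the bracket already there of its own hand: its mid point inside the tray's walls and 26 to 37 mm above the tray's underside, tilted less than 0.12 rad, at rest (under 0.02 m/s), released (((x of left_sample_mid in the frame of tray_a between -0.155 and 0.155 m and y of left_sample_mid in the frame of tray_a between -0.11 and 0.11 m and x of right_sample_mid in the frame of tray_b between -0.155 and 0.155 m and y of right_sample_mid in the frame of tray_b between -0.11 and 0.11 m and x of left_loose_mid in the frame of tray_a between -0.151 and 0.151 m and y of left_loose_mid in the frame of tray_a between -0.106 and 0.106 m and z of left_loose_mid in the frame of tray_a between 0.026 and 0.037 m and x of right_loose_mid in the frame of tray_b between -0.151 and 0.151 m and y of right_loose_mid in the frame of tray_b between -0.106 and 0.106 m and z of right_loose_mid in the frame of tray_b between 0.026 and 0.037 m) or (x of left_sample_mid in the frame of tray_b between -0.155 and 0.155 m and y of left_sample_mid in the frame of tray_b between -0.11 and 0.11 m and x of right_sample_mid in the frame of tray_a between -0.155 and 0.155 m and y of right_sample_mid in the frame of tray_a between -0.11 and 0.11 m and x of left_loose_mid in the frame of tray_b between -0.151 and 0.151 m and y of left_loose_mid in the frame of tray_b between -0.106 and 0.106 m and z of left_loose_mid in the frame of tray_b between 0.026 and 0.037 m and x of right_loose_mid in the frame of tray_a between -0.151 and 0.151 m and y of right_loose_mid in the frame of tray_a between -0.106 and 0.106 m and z of right_loose_mid in the frame of tray_a between 0.026 and 0.037 m)) and angle between each of left_loose_mid, right_loose_mid's own z axis and vertical below 0.12 rad and linear speed of each of left_loose, right_loose below 0.02 m/s); the robot touches nothing.
It fails at once if a bracket already in its tray is shifted by more than 30 mm (distance of any of left_sample_mid, right_sample_mid from where it was at the start of the episode above 0.03 m).
It fails at once if a bracket is dropped (falls free faster than 0.9 m/s) ((linear speed of left_loose above 0.9 m/s and contact force between left_loose and the fingers below 0.5 N) or (linear speed of right_loose above 0.9 m/s and contact force between right_loose and the fingers below 0.5 N)).
It fails at once if the hacksaw or the bottle is moved by more than 30 mm (distance of any of hacksaw, bottle from where it was at the start of the episode above 0.03 m).
It also fails if it takes over 58 s, if anything falls off the work surface, if the arm or the gripper's body presses on something with over 40 N, if the wrist force passes 120 N, or if a joint passes its speed limit or range.

ROBOT

A 7-joint arm with a two-finger parallel gripper is mounted at the origin on the work surface. World frame = base frame: x ahead of the robot, y to its left, z up, the work surface at z = 0. Lengths are in m, angles in rad, forces in N, time in s.
With the tool pointing down it reaches from about 0.425 to 0.925 m from the base axis. Payload 6.8 kg.
Tool frame: the origin (TCP) lies at the very end of the fingers, on their centre line; the grasp point (between the pads) lies 19 mm behind it; z points along the fingers, y is the line along which they close (so a half turn about z gives the same grasp; the last joint's range is limited). The gripper opens to 85 mm and grips with 20 to 120 N. Pads are 22 mm wide; open, the fingers measure 114 mm over their backs; the gripper's body (76 mm by 85 mm) begins 54 mm behind the grasp point. The pads swing forward as they close: fully open they stand 13 mm farther back than shut.
Start: joints at [-1.314, 0.477, 0.022, 1.555, -0.011, 1.109, -0.083], TCP at [0.241, 0.631, 0.231] pointing down, gripper open.
Joint ranges: [-2.96, 2.96], [-0.34, 2.1], [-1.41, 1.46], [0.24, 2.44], [-1.37, 4.51], [0.17, 1.92], [-2.96, 2.96]. Speed limits (rad/s): [2.39, 2.39, 3.14, 3.14, 3.14, 3.14, 3.14].

INTERFACE

Orientations are given as a rotation vector (axis times angle).
In Python, from bench import r gives the robot as it stands.
- The arm moves only by the shell command python3 -m jog 'ROWS' [FORCE]. ROWS is JSON, a list of rows, each an object of numbers: "fingers": the finger opening in m, from 0 to 0.0854; "x", "y", "z": the shift along the tool's x, y, z in m; "rx", "ry", "rz": the turn, a rotation vector about the tool's x, y, z in degrees. In form: [{"fingers": .., "x": .., "y": .., "z": .., "rx": .., "ry": .., "rz": ..}, ...]. A call has 1 to 8 rows; each row shifts and turns the commanded pose from where the row before left it, along the tool's axes as they then stand; what a row does not reach is not made up. A row lasts 1/8 s, in which the tool goes at most 62.5 mm and 10.7 degrees, less where a joint would pass 70% of its speed; a pose out of reach is approached as far as the arm can. A call is refused whole if a number of a shift passes 0.0625 or a number of a turn 10.7, either way. A call with a gripper value outside its range is refused whole. The fingers move at their own pace and stop on an object; FORCE is the grip in N (left out, the last holds). Time passes only in rows, so rows that do not move let the fingers close. It gives the time, the measured TCP pose, the force, the opening and the grip force at its end, in the units of the state.
- r.get_obs(): the state, without advancing time (a new reading comes with each control period).
- r.grab_frame(name): name is "scene" or "top"; returns (picture, depth): 480x640x3 uint8, red, green, blue; 480x640 float32, m along the optical axis (not along the pixel's ray), 0 where there is no reading.
- r.get_calibration(name): a dict with "mtx" (3x3 intrinsics, pixels), "extrinsics" (4x4, takes a point from camera to world coordinates). Camera axes: x right, y down, z forward; pixel columns grow to the right and rows downward; lengths in m; the calibration is good to about 2 mm. A picture is of the moment at which its call begins. get_calibration takes no time and is no camera call.
- r.hand_in(): hands the job in; it is judged then, once.
Trained networks look in the newest picture that a camera, given by its name, has taken for a name from the list of things; names that differ only in an ending like _2 or _b are one class to them, and where a whole thing is asked for, a point or a joint stands for the part that bears it (a point fixed in the world has none). Each returns a list of dicts, best first, with "score" (0 to 1); they miss things now and then, are a little off and sometimes report something else, mostly with a low value. They report only what shows in the picture. A call takes as long as a camera call. They do not tell look-alikes from the thing itself.
- r.search_frame(target, camera): "xyz" ([x, y, z] in m, in world coordinates, good to about 4 mm: the middle of the surface that is visible of it).
- r.landmark_of(target, camera): "xyz" ([x, y, z] in m, in world coordinates, good to about 4 mm: a listed point, or the origin of a listed thing).
The state is a dict: "clock": time; "joints": joint angles; "qvel": joint speeds; "tau": joint torques, N m; "tcp_pos": TCP position; "orientation": TCP orientation; "contact_force": force on the tool from outside, world axes, zero at the start; "moment": the same for the moment, N m; "grip_width": finger opening in m; "gripper_force": force on a finger pad.
Only numpy, scipy, OpenCV 4.12 (cv2) and the standard library are available. Lean on these libraries where they do the work, as an engineer would, in place of code of your own. Each camera call takes 0.05 s, during which the arm holds its last target. There are 200 camera calls.

## Working session

There is one attempt and no reset: what is moved stays moved. The work goes in short steps, Python scripts to look and compute and a shell command to move; the robot and the scene stay as the last step left them, time stands still between calls to the robot, and variables do not carry over. Pictures are saved under pics/ and viewed, at most 10 in all, crops included, and the job is handed in when it is done.

```bash
mkdir -p pics; python3 - <<'E'
from bench import r
import cv2,numpy as np
for c in ["top","scene"]:
    p,d=r.grab_frame(c); cv2.imwrite(f"pics/{c}0.png",p[:,:,::-1]); np.save(f"{c}0.npy",d)
    k=r.get_calibration(c); print(c,np.round(k["mtx"],1).tolist(),np.round(k["extrinsics"],3).tolist())
K=r.get_calibration("top")
def px(w):
    q=np.linalg.inv(K["extrinsics"])@np.r_[w,1]; u=K["mtx"]@q[:3]; return np.round(u[:2]/u[2]).astype(int).tolist()
for t in ["left_loose_mid","right_loose_mid","left_sample_mid","right_sample_mid","tray_a","tray_b","hacksaw","bottle"]:
    for o in r.landmark_of(t,"top")[:5]: print(t,round(o["score"],2),np.round(o["xyz"],3).tolist(),px(o["xyz"]))
print(r.get_obs())
E
```

```text
top [[549.0, 0.0, 317.0], [0.0, 549.0, 247.4], [0.0, 0.0, 1.0]] [[-0.03, -0.993, 0.117, 0.307], [-1.0, 0.028, -0.012, 0.011], [0.008, -0.118, -0.993, 1.748], [0.0, 0.0, 0.0, 1.0]]
scene [[523.8, 0.0, 318.1], [0.0, 523.8, 242.9], [0.0, 0.0, 1.0]] [[0.865, 0.401, -0.3, 0.9], [0.501, -0.703, 0.505, -0.691], [-0.008, -0.588, -0.809, 1.172], [0.0, 0.0, 0.0, 1.0]]
left_loose_mid 0.75 [0.674, -0.079, 0.022] [337, 196]
right_loose_mid 0.95 [0.308, -0.265, 0.028] [401, 309]
right_loose_mid 0.89 [0.708, 0.108, 0.026] [278, 187]
right_loose_mid 0.88 [0.498, -0.068, 0.027] [336, 251]
right_loose_mid 0.56 [0.364, -0.026, 0.03] [324, 294]
left_sample_mid 0.86 [0.659, -0.307, 0.032] [409, 198]
right_sample_mid 0.67 [0.641, 0.334, 0.035] [207, 209]
tray_a 0.68 [0.578, 0.337, 0.001] [209, 231]
tray_a 0.63 [0.597, -0.308, -0.001] [408, 219]
tray_b 0.68 [0.578, 0.337, 0.001] [209, 231]
tray_b 0.63 [0.597, -0.308, -0.001] [408, 219]
hacksaw 0.94 [0.443, -0.533, -0.0] [481, 265]
hacksaw 0.16 [0.448, 0.557, 0.0] [139, 273]
bottle 0.77 [0.448, 0.557, 0.001] [139, 273]
{'clock': 0.5, 'joints': array([-1.31411534,  0.47703159,  0.02241068,  1.5554534 , -0.01147767,
        1.10927839, -0.08311433]), 'qvel': array([-0.00083552,  0.0005313 ,  0.00233428, -0.00109041,  0.00132004,
        0.00067573, -0.00051876]), 'tau': array([-1.68518382e-03, -5.95804131e+01,  1.60394076e+00, -2.81293881e+01,
        1.22865351e-02,  2.52762380e-03, -3.17704075e-05]), 'tcp_pos': array([0.24080877, 0.6305776 , 0.23126433]), 'orientation': array([ 5.69878387e-01,  3.08946455e+00, -6.75320407e-05]), 'contact_force': array([-1.08163883,  0.36849171,  0.05484212]), 'moment': array([-0.01539701,  0.0146556 , -0.00943804]), 'gripper_force': 0.0, 'grip_width': 0.08561450422965773}
```

```bash
python3 - <<'E'
import cv2
p=cv2.imread("pics/top0.png")[140:350,120:520]
cv2.imwrite("pics/top0z.png",cv2.resize(p,None,fx=2,fy=2,interpolation=cv2.INTER_CUBIC))
E
```

```text
(no output)
```

View pics/scene0.png

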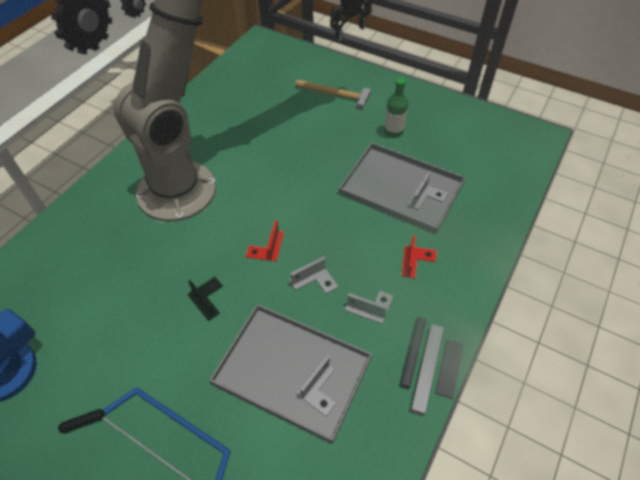

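```bash
sleep 1
```

```text
(no output)
```

View pics/top0z.png

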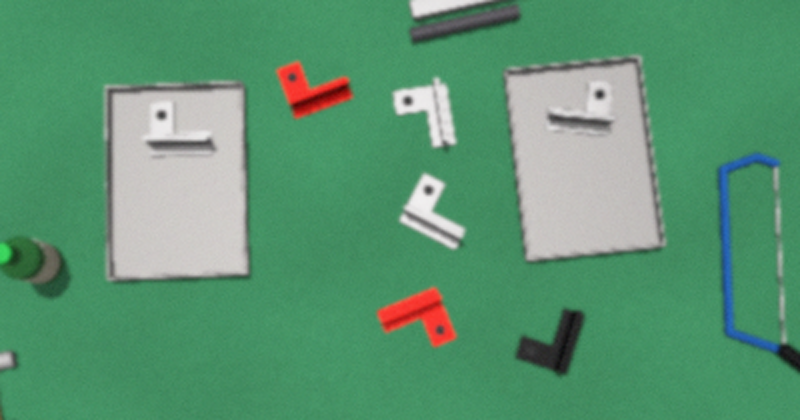

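The two steel loose brackets are in zoom at (425,110), foot end up and foot to the left, so left-hand, and at (432,215), foot end left and foot up, so right-hand. The tray_b sample at (580,110) is left-hand and the tray_a sample at (180,130) is right-hand. So left goes to tray_b and right goes to tray_a.

```bash
cat >h.py <<'E'
from bench import r
import numpy as np,cv2
from scipy.spatial.transform import Rotation as R
def cloud(c,d):
    k=r.get_calibration(c); v,u=np.indices(d.shape)
    P=np.stack([(u-k["mtx"][0,2])/k["mtx"][0,0]*d,(v-k["mtx"][1,2])/k["mtx"][1,1]*d,d],-1)
    return P@k["extrinsics"][:3,:3].T+k["extrinsics"][:3,3]
def web(W,xy,rad=.08,zlo=.035,zhi=.07):
    m=(np.hypot(W[...,0]-xy[0],W[...,1]-xy[1])<rad)&(W[...,2]>zlo)&(W[...,2]<zhi)
    P=W[m]; (c,s,a)=cv2.minAreaRect(P[:,:2].astype(np.float32)*1000)
    vx,vy,_,_=cv2.fitLine(P[:,:2].astype(np.float32),cv2.DIST_HUBER,0,.001,.001).ravel()
    return len(P),np.round(c,1),np.round(s,1),round(float(np.degrees(np.arctan2(vy,vx))),1),round(float(P[:,2].max()),3)
def go(x,y,z,yaw_web):
    """world TCP target, web direction angle deg -> tool shift (in the current axes) and rz, for a tool pointing down"""
    o=r.get_obs(); T=R.from_rotvec(o["orientation"]); M=T.as_matrix()
    tx=np.degrees(np.arctan2(M[1,0],M[0,0])); dy=(yaw_web-tx+90)%180-90
    print("tcp",np.round(o["tcp_pos"],4),"toolx",round(tx,1),"tilt",round(np.degrees(np.arccos(-M[2,2])),2),"shift",np.round(T.inv().apply(np.array([x,y,z])-o["tcp_pos"]),4),"rz",round(-dy,1),"j7",o["joints"][6])
E
python3 - <<'E'
from h import *
for c in ["top","scene"]:
    W=cloud(c,np.load(f"{c}0.npy"))
    for n,xy in dict(L=(.676,-.079),R=(.498,-.068),Ls=(.659,-.307),Rs=(.641,.334)).items(): print(c,n,web(W,xy))
    m=(W[...,2]>.02)&(W[...,2]<.034)
    for n,x,y in (("a",.578,.337),("b",.597,-.308)):
        q=m&(abs(W[...,0]-x)<.19)&(abs(W[...,1]-y)<.15); print(n,cv2.minAreaRect((W[q][:,:2]*1000).astype(np.float32)))
for t in ["left_loose_mid","right_loose_mid"]:
    r.grab_frame("scene")
    for o in r.landmark_of(t,"scene")[:5]: print(t,round(o["score"],2),np.round(o["xyz"],3).tolist())
go(.498,-.068,.15,-25)
E
```

```text
top L (98, array([673.2, -87.7]), array([99.7,  8.9]), 6.9, 0.065)
top R (109, array([496. , -70.3]), array([99.2,  9.6]), 60.9, 0.064)
top Ls (131, array([ 657. , -310.5]), array([99.1, 11.4]), 83.6, 0.068)
top Rs (121, array([638.1, 328.2]), array([99.8, 10.2]), -89.9, 0.068)
a ((578.761474609375, 334.92205810546875), (311.6234130859375, 222.24131774902344), 0.5495561957359314)
b ((596.7379150390625, -314.17486572265625), (311.6375732421875, 222.85751342773438), 4.242857933044434)
scene L (273, array([676.4, -83.3]), array([99.5, 13. ]), 6.8, 0.062)
scene R (258, array([499.1, -67.2]), array([99.9, 12.9]), 60.6, 0.062)
scene Ls (268, array([ 659.7, -307.2]), array([99.4,  9.9]), 82.8, 0.066)
scene Rs (138, array([640.6, 331.5]), array([105.8,   9.4]), 88.5, 0.064)
a ((579.4130859375, 339.3144836425781), (312.62982177734375, 229.760009765625), 0.6314547061920166)
b ((598.1912841796875, -310.2528991699219), (311.5346374511719, 223.15626525878906), 4.279350280761719)
left_loose_mid 0.63 [0.673, -0.085, 0.03]
left_loose_mid 0.61 [0.493, -0.065, 0.023]
right_loose_mid 0.87 [0.498, -0.065, 0.02]
right_loose_mid 0.81 [0.361, -0.024, 0.03]
right_loose_mid 0.63 [0.707, 0.107, 0.028]
right_loose_mid 0.57 [0.305, -0.266, 0.031]
right_loose_mid 0.44 [0.446, -0.533, 0.001]
tcp [0.2408 0.6306 0.2313] toolx 159.1 tilt 0.0 shift [-0.4895 -0.5609  0.0813] rz 4.1 j7 -0.0831180200129028
```

```bash
cat >>h.py <<'E'
def plan(pts,n,yaw0=None):
    """pts: list of (x,y,z,toolx_deg) waypoints, n rows to each"""
    o=r.get_obs(); p=o["tcp_pos"].copy(); T=R.from_rotvec(o["orientation"]); M=T.as_matrix(); a=np.degrees(np.arctan2(M[1,0],M[0,0]))
    print("t",round(o["clock"],2),"tcp",np.round(p,4),"toolx",round(a,1),"tilt",round(np.degrees(np.arccos(-M[2,2])),2))
    for (x,y,z,b),k in zip(pts,n):
        d=(np.array([x,y,z])-p)/k; db=((b-a+180)%360-180)/k
        for i in range(k):
            s=T.inv().apply(d); print("{"+",".join(f'"{q}":{v:.4f}' for q,v in zip("xyz",s))+f',"rz":{-db:.1f}'+"}")
            T=T*R.from_rotvec([0,0,-np.radians(db)])
        p=np.array([x,y,z]); a=b
E
python3 -c "
from h import *
plan([(.4975,-.068,.10,60.8)],[14])"
```

```text
t 0.7 tcp [0.2408 0.6306 0.2313] toolx 159.1 tilt 0.0
{"x":-0.0349,"y":-0.0401,"z":0.0094,"rz":7.0}
{"x":-0.0396,"y":-0.0355,"z":0.0094,"rz":7.0}
{"x":-0.0436,"y":-0.0304,"z":0.0094,"rz":7.0}
{"x":-0.0470,"y":-0.0248,"z":0.0094,"rz":7.0}
{"x":-0.0497,"y":-0.0189,"z":0.0094,"rz":7.0}
{"x":-0.0516,"y":-0.0127,"z":0.0094,"rz":7.0}
{"x":-0.0528,"y":-0.0063,"z":0.0094,"rz":7.0}
{"x":-0.0532,"y":0.0002,"z":0.0094,"rz":7.0}
{"x":-0.0527,"y":0.0067,"z":0.0094,"rz":7.0}
{"x":-0.0515,"y":0.0131,"z":0.0094,"rz":7.0}
{"x":-0.0495,"y":0.0193,"z":0.0094,"rz":7.0}
{"x":-0.0468,"y":0.0252,"z":0.0094,"rz":7.0}
{"x":-0.0434,"y":0.0307,"z":0.0094,"rz":7.0}
{"x":-0.0393,"y":0.0358,"z":0.0094,"rz":7.0}
```

```bash
python3 -m jog '[{"fingers":0.085,"x":-0.035,"y":-0.040,"z":0.009,"rz":7},{"x":-0.040,"y":-0.035,"z":0.009,"rz":7},{"x":-0.044,"y":-0.030,"z":0.009,"rz":7},{"x":-0.047,"y":-0.025,"z":0.009,"rz":7},{"x":-0.050,"y":-0.019,"z":0.009,"rz":7},{"x":-0.052,"y":-0.013,"z":0.009,"rz":7},{"x":-0.053,"y":-0.006,"z":0.009,"rz":7},{"x":-0.053,"y":0,"z":0.009,"rz":7}]'
python3 -c "
from h import *
plan([(.4975,-.068,.10,60.8)],[6])"
```

```text
t 0.7 tcp [0.2408 0.6306 0.2313] toolx 159.1 tilt 0.0
{"x":-0.0815,"y":-0.0935,"z":0.0219,"rz":16.4}
{"x":-0.1046,"y":-0.0667,"z":0.0219,"rz":16.4}
{"x":-0.1192,"y":-0.0345,"z":0.0219,"rz":16.4}
{"x":-0.1240,"y":0.0005,"z":0.0219,"rz":16.4}
{"x":-0.1189,"y":0.0355,"z":0.0219,"rz":16.4}
{"x":-0.1040,"y":0.0676,"z":0.0219,"rz":16.4}validation failed for argument at $[0]...
```

```bash
python3 -m jog '[{"fingers":0.085,"x":-0.035,"y":-0.040,"z":0.009,"rx":0,"ry":0,"rz":7},{"fingers":0.085,"x":-0.040,"y":-0.035,"z":0.009,"rx":0,"ry":0,"rz":7},{"fingers":0.085,"x":-0.044,"y":-0.030,"z":0.009,"rx":0,"ry":0,"rz":7},{"fingers":0.085,"x":-0.047,"y":-0.025,"z":0.009,"rx":0,"ry":0,"rz":7},{"fingers":0.085,"x":-0.050,"y":-0.019,"z":0.009,"rx":0,"ry":0,"rz":7},{"fingers":0.085,"x":-0.052,"y":-0.013,"z":0.009,"rx":0,"ry":0,"rz":7},{"fingers":0.085,"x":-0.053,"y":-0.006,"z":0.009,"rx":0,"ry":0,"rz":7},{"fingers":0.085,"x":-0.053,"y":0,"z":0.009,"rx":0,"ry":0,"rz":7}]'
python3 -c "
from h import *
plan([(.4975,-.068,.10,60.8)],[6])"
```

```text
clock: 1.7
tcp_pos: [0.39, 0.2297, 0.1595]
orientation: [1.958, 2.456, 0.002]
contact_force: [0.5, -0.4, 0.4]
grip_width: 0.0852
gripper_force: 0.0
t 1.7 tcp [0.39   0.2297 0.1595] toolx 102.9 tilt 0.07
{"x":-0.0524,"y":0.0064,"z":0.0099,"rz":7.0}
{"x":-0.0512,"y":0.0127,"z":0.0099,"rz":7.0}
{"x":-0.0492,"y":0.0189,"z":0.0099,"rz":7.0}
{"x":-0.0466,"y":0.0248,"z":0.0099,"rz":7.0}
{"x":-0.0432,"y":0.0303,"z":0.0099,"rz":7.0}
{"x":-0.0392,"y":0.0353,"z":0.0099,"rz":7.0}
```

```bash
python3 -m jog '[{"fingers":0.085,"x":-0.052,"y":0.006,"z":0.010,"rx":0,"ry":0,"rz":7},{"fingers":0.085,"x":-0.051,"y":0.013,"z":0.010,"rx":0,"ry":0,"rz":7},{"fingers":0.085,"x":-0.049,"y":0.019,"z":0.010,"rx":0,"ry":0,"rz":7},{"fingers":0.085,"x":-0.047,"y":0.025,"z":0.010,"rx":0,"ry":0,"rz":7},{"fingers":0.085,"x":-0.043,"y":0.030,"z":0.010,"rx":0,"ry":0,"rz":7},{"fingers":0.085,"x":-0.039,"y":0.035,"z":0.010,"rx":0,"ry":0,"rz":7},{"fingers":0.085,"x":0,"y":0,"z":0,"rx":0,"ry":0,"rz":0}]'
python3 -c "
from h import *
plan([(.4975,-.068,.023,60.8)],[1])"
```

```text
clock: 2.58
tcp_pos: [0.4984, -0.0698, 0.0992]
orientation: [2.709, 1.585, -0.001]
contact_force: [0.1, 0.1, -0.5]
grip_width: 0.0849
gripper_force: 0.0
t 2.58 tcp [ 0.4984 -0.0698  0.0992] toolx 60.7 tilt 0.15
{"x":0.0013,"y":-0.0018,"z":0.0762,"rz":-0.1}
```

```bash
python3 -m jog '[{"fingers":0.085,"x":0.001,"y":-0.002,"z":0.030,"rx":0,"ry":0,"rz":0},{"fingers":0.085,"x":0,"y":0,"z":0.028,"rx":0,"ry":0,"rz":0},{"fingers":0.085,"x":0,"y":0,"z":0.018,"rx":0,"ry":0,"rz":0},{"fingers":0.085,"x":0,"y":0,"z":0,"rx":0,"ry":0,"rz":0},{"fingers":0.0,"x":0,"y":0,"z":0,"rx":0,"ry":0,"rz":0},{"fingers":0.0,"x":0,"y":0,"z":0,"rx":0,"ry":0,"rz":0},{"fingers":0.0,"x":0,"y":0,"z":0,"rx":0,"ry":0,"rz":0},{"fingers":0.0,"x":0,"y":0,"z":0,"rx":0,"ry":0,"rz":0}]' 80
python3 -m jog '[{"fingers":0.0,"x":0,"y":0,"z":0,"rx":0,"ry":0,"rz":0},{"fingers":0.0,"x":0,"y":0,"z":0,"rx":0,"ry":0,"rz":0}]'

```

```text
clock: 3.58
tcp_pos: [0.4967, -0.0634, 0.0236]
orientation: [2.705, 1.597, 0.001]
contact_force: [0.5, 0.0, -0.1]
grip_width: 0.0116
gripper_force: 0.0
clock: 3.82
tcp_pos: [0.4972, -0.0636, 0.0237]
orientation: [2.705, 1.596, 0.002]
contact_force: [2.2, -0.6, 3.9]
grip_width: 0.0067
gripper_force: 80.6
```

```bash
python3 -m jog '[{"fingers":0.0,"x":0,"y":0,"z":-0.010,"rx":0,"ry":0,"rz":0},{"fingers":0.0,"x":0,"y":0,"z":-0.025,"rx":0,"ry":0,"rz":0},{"fingers":0.0,"x":0,"y":0,"z":-0.035,"rx":0,"ry":0,"rz":0},{"fingers":0.0,"x":0,"y":0,"z":-0.030,"rx":0,"ry":0,"rz":0},{"fingers":0.0,"x":0,"y":0,"z":0,"rx":0,"ry":0,"rz":0}]'
python3 -c "
from h import *
plan([(.495,.337,.124,90.5)],[10])
W=cloud('top',r.grab_frame('top')[1]); m=(np.hypot(W[...,0]-.4975,W[...,1]+.066)<.06)&(W[...,2]<.02)&(W[...,2]>.008); print(m.sum())"
```

```text
clock: 4.45
tcp_pos: [0.497, -0.0633, 0.1247]
orientation: [2.705, 1.597, 0.004]
contact_force: [-0.0, -0.3, -5.6]
grip_width: 0.0067
gripper_force: 79.4
t 4.45 tcp [ 0.497  -0.0633  0.1247] toolx 61.1 tilt 0.16
{"x":0.0350,"y":-0.0195,"z":0.0001,"rz":-2.9}
{"x":0.0359,"y":-0.0177,"z":0.0001,"rz":-2.9}
{"x":0.0368,"y":-0.0158,"z":0.0001,"rz":-2.9}
{"x":0.0375,"y":-0.0139,"z":0.0001,"rz":-2.9}
{"x":0.0382,"y":-0.0120,"z":0.0001,"rz":-2.9}
{"x":0.0388,"y":-0.0100,"z":0.0001,"rz":-2.9}
{"x":0.0392,"y":-0.0080,"z":0.0001,"rz":-2.9}
{"x":0.0396,"y":-0.0060,"z":0.0001,"rz":-2.9}
{"x":0.0398,"y":-0.0040,"z":0.0001,"rz":-2.9}
{"x":0.0400,"y":-0.0019,"z":0.0001,"rz":-2.9}
0
```

Held (5.6 N of weight). Carry it to tray_a.

```bash
python3 -m jog '[{"fingers":0,"x":0.020,"y":-0.010,"z":0,"rx":0,"ry":0,"rz":-3},{"fingers":0,"x":0.036,"y":-0.019,"z":0,"rx":0,"ry":0,"rz":-3},{"fingers":0,"x":0.037,"y":-0.017,"z":0,"rx":0,"ry":0,"rz":-3},{"fingers":0,"x":0.037,"y":-0.014,"z":0,"rx":0,"ry":0,"rz":-3},{"fingers":0,"x":0.038,"y":-0.012,"z":0,"rx":0,"ry":0,"rz":-3},{"fingers":0,"x":0.039,"y":-0.010,"z":0,"rx":0,"ry":0,"rz":-3},{"fingers":0,"x":0.039,"y":-0.008,"z":0,"rx":0,"ry":0,"rz":-3},{"fingers":0,"x":0.040,"y":-0.006,"z":0,"rx":0,"ry":0,"rz":-3}]'
python3 -m jog '[{"fingers":0,"x":0.040,"y":-0.004,"z":0,"rx":0,"ry":0,"rz":-3},{"fingers":0,"x":0.040,"y":-0.002,"z":0,"rx":0,"ry":0,"rz":-2.4},{"fingers":0,"x":0.015,"y":0,"z":0,"rx":0,"ry":0,"rz":0},{"fingers":0,"x":0,"y":0,"z":0,"rx":0,"ry":0,"rz":0},{"fingers":0,"x":0,"y":0,"z":0,"rx":0,"ry":0,"rz":0}]'
python3 - <<'E'
from h import *
plan([(.495,.337,.030,90.5)],[1])
p,d=r.grab_frame("scene"); cv2.imwrite("pics/s1.png",cv2.resize(p[100:300,260:530],None,fx=2.5,fy=2.5)[:,:,::-1])
E
```

```text
clock: 5.5
tcp_pos: [0.4905, 0.2419, 0.1214]
orientation: [-2.31, -2.128, 0.005]
contact_force: [0.7, 0.6, -5.6]
grip_width: 0.0064
gripper_force: 79.3
clock: 6.12
tcp_pos: [0.4908, 0.3334, 0.1225]
orientation: [2.213, 2.229, -0.004]
contact_force: [0.3, -0.9, -4.2]
grip_width: 0.007
gripper_force: 79.3
t 6.12 tcp [0.4908 0.3334 0.1225] toolx 90.4 tilt 0.14
{"x":0.0038,"y":0.0043,"z":0.0925,"rz":-0.1}
```

```bash
sleep 1
```

```text
(no output)
```

View pics/s1.png

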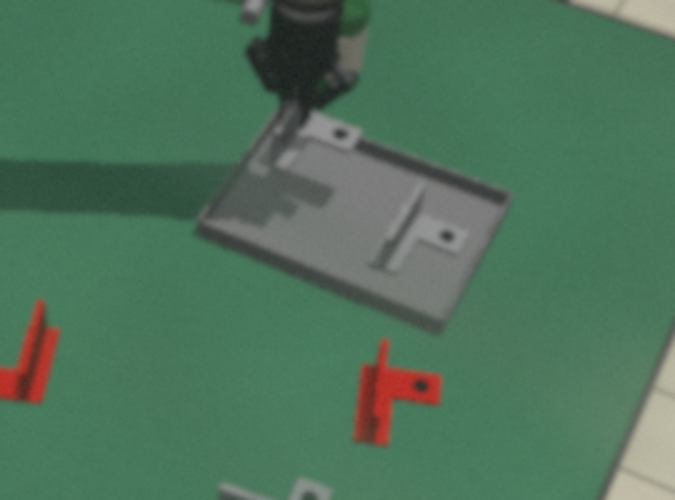

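The bracket hangs level over the tray's empty half (about (300,130)), with its foot toward +x, the same way as the sample at (415,230). Lower it.

```bash
python3 -m jog '[{"fingers":0,"x":0.003,"y":0.004,"z":0.025,"rx":0,"ry":0,"rz":0},{"fingers":0,"x":0,"y":0,"z":0.030,"rx":0,"ry":0,"rz":0},{"fingers":0,"x":0,"y":0,"z":0.022,"rx":0,"ry":0,"rz":0},{"fingers":0,"x":0,"y":0,"z":0.010,"rx":0,"ry":0,"rz":0},{"fingers":0,"x":0,"y":0,"z":0.004,"rx":0,"ry":0,"rz":0},{"fingers":0,"x":0,"y":0,"z":0.001,"rx":0,"ry":0,"rz":0},{"fingers":0,"x":0,"y":0,"z":0,"rx":0,"ry":0,"rz":0}]'
```

```text
clock: 7.05
tcp_pos: [0.4955, 0.3388, 0.0321]
orientation: [2.212, 2.231, 0.002]
contact_force: [0.1, 0.1, -4.9]
grip_width: 0.0067
gripper_force: 79.2
```

```bash
python3 -m jog '[{"fingers":0,"x":0,"y":0,"z":0.002,"rx":0,"ry":0,"rz":0},{"fingers":0,"x":0,"y":0,"z":0.001,"rx":0,"ry":0,"rz":0},{"fingers":0,"x":0,"y":0,"z":0.001,"rx":0,"ry":0,"rz":0},{"fingers":0,"x":0,"y":0,"z":0,"rx":0,"ry":0,"rz":0}]'
```

```text
clock: 7.55
tcp_pos: [0.4951, 0.3385, 0.0277]
orientation: [-2.212, -2.231, -0.0]
contact_force: [-1.5, -0.7, 1.1]
grip_width: 0.0065
gripper_force: 80.3
```

```bash
python3 -m jog '[{"fingers":0.05,"x":0,"y":0,"z":0,"rx":0,"ry":0,"rz":0},{"fingers":0.05,"x":0,"y":0,"z":0,"rx":0,"ry":0,"rz":0},{"fingers":0.05,"x":0,"y":0,"z":0,"rx":0,"ry":0,"rz":0},{"fingers":0.05,"x":0,"y":0,"z":0,"rx":0,"ry":0,"rz":0},{"fingers":0.05,"x":0,"y":0,"z":-0.02,"rx":0,"ry":0,"rz":0},{"fingers":0.05,"x":0,"y":0,"z":-0.04,"rx":0,"ry":0,"rz":0},{"fingers":0.05,"x":0,"y":0,"z":-0.04,"rx":0,"ry":0,"rz":0},{"fingers":0.05,"x":0,"y":0,"z":0,"rx":0,"ry":0,"rz":0}]'
python3 -c "
from h import *
plan([(.675,-.084,.12,6.9)],[12])"
```

```text
clock: 8.55
tcp_pos: [0.4975, 0.3398, 0.132]
orientation: [2.212, 2.23, 0.012]
contact_force: [1.0, 0.4, -0.0]
grip_width: 0.0503
gripper_force: 0.0
t 8.55 tcp [0.4975 0.3398 0.132 ] toolx 90.5 tilt 0.45
{"x":-0.0354,"y":0.0145,"z":0.0009,"rz":7.0}
{"x":-0.0334,"y":0.0187,"z":0.0009,"rz":7.0}
{"x":-0.0309,"y":0.0226,"z":0.0009,"rz":7.0}
{"x":-0.0279,"y":0.0262,"z":0.0009,"rz":7.0}
{"x":-0.0246,"y":0.0294,"z":0.0009,"rz":7.0}
{"x":-0.0208,"y":0.0321,"z":0.0009,"rz":7.0}
{"x":-0.0168,"y":0.0344,"z":0.0009,"rz":7.0}
{"x":-0.0125,"y":0.0362,"z":0.0009,"rz":7.0}
{"x":-0.0080,"y":0.0375,"z":0.0009,"rz":7.0}
{"x":-0.0034,"y":0.0381,"z":0.0009,"rz":7.0}
{"x":0.0013,"y":0.0383,"z":0.0009,"rz":7.0}
{"x":0.0059,"y":0.0378,"z":0.0009,"rz":7.0}
```

```bash
python3 -m jog '[{"fingers":0.085,"x":-0.035,"y":0.015,"z":0.001,"rx":0,"ry":0,"rz":7},{"fingers":0.085,"x":-0.033,"y":0.019,"z":0.001,"rx":0,"ry":0,"rz":7},{"fingers":0.085,"x":-0.031,"y":0.023,"z":0.001,"rx":0,"ry":0,"rz":7},{"fingers":0.085,"x":-0.028,"y":0.026,"z":0.001,"rx":0,"ry":0,"rz":7},{"fingers":0.085,"x":-0.025,"y":0.029,"z":0.001,"rx":0,"ry":0,"rz":7},{"fingers":0.085,"x":-0.021,"y":0.032,"z":0.001,"rx":0,"ry":0,"rz":7},{"fingers":0.085,"x":-0.017,"y":0.034,"z":0.001,"rx":0,"ry":0,"rz":7},{"fingers":0.085,"x":-0.012,"y":0.036,"z":0.001,"rx":0,"ry":0,"rz":7}]'
python3 -m jog '[{"fingers":0.085,"x":-0.008,"y":0.037,"z":0.001,"rx":0,"ry":0,"rz":7},{"fingers":0.085,"x":-0.003,"y":0.038,"z":0.001,"rx":0,"ry":0,"rz":7},{"fingers":0.085,"x":0.001,"y":0.038,"z":0.001,"rx":0,"ry":0,"rz":7},{"fingers":0.085,"x":0.006,"y":0.038,"z":0.001,"rx":0,"ry":0,"rz":7},{"fingers":0.085,"x":0,"y":0,"z":0,"rx":0,"ry":0,"rz":0},{"fingers":0.085,"x":0,"y":0,"z":0,"rx":0,"ry":0,"rz":0}]'
python3 - <<'E'
from h import *
plan([(.675,-.084,.023,6.9)],[1])
p,d=r.grab_frame("top"); W=cloud("top",d); print(web(W,(.495,.337)),web(W,(.64,.33)))
cv2.imwrite("pics/t2.png",cv2.resize(p[140:350,120:520],None,fx=2,fy=2)[:,:,::-1])
W=cloud("scene",r.grab_frame("scene")[1]); print(web(W,(.675,-.084)))
E
```

```text
clock: 9.55
tcp_pos: [0.613, 0.0537, 0.1192]
orientation: [3.004, 0.92, -0.001]
contact_force: [-0.7, -1.5, 0.6]
grip_width: 0.0852
gripper_force: 0.0
clock: 10.3
tcp_pos: [0.6705, -0.0848, 0.1149]
orientation: [-3.136, -0.176, 0.002]
contact_force: [0.0, 0.8, 0.4]
grip_width: 0.0851
gripper_force: 0.0
t 10.3 tcp [ 0.6705 -0.0848  0.1149] toolx 6.4 tilt 0.06
{"x":0.0046,"y":-0.0002,"z":0.0919,"rz":-0.5}
(115, array([462.4, 331.2]), array([ 73.2, 100.7]), 89.9, 0.069) (127, array([638.8, 328. ]), array([ 11.1, 100.3]), 89.7, 0.068)
(214, array([676.3, -85.1]), array([99.3, 12.5]), 7.8, 0.062)
```

```bash
sleep 1
```

```text
(no output)
```

View pics/t2.png

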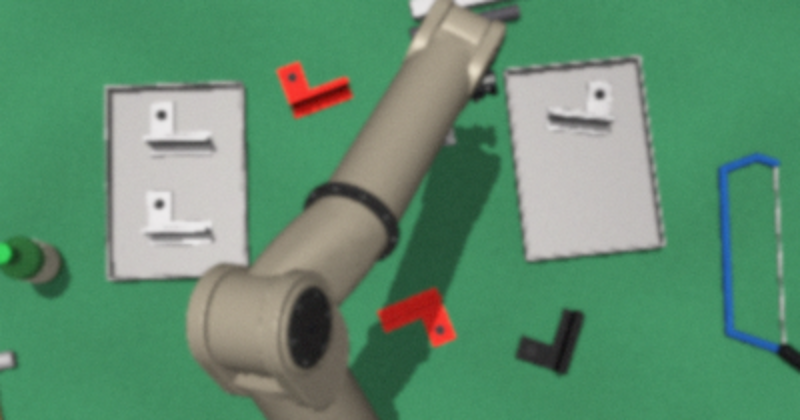

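The right-hand bracket now stands in tray_a at (180,230), parallel to its sample at (180,140). The arm is above the left one, so grasp it next.

```bash
python3 -m jog '[{"fingers":0.085,"x":0.004,"y":0,"z":0.030,"rx":0,"ry":0,"rz":-0.5},{"fingers":0.085,"x":0,"y":0,"z":0.032,"rx":0,"ry":0,"rz":0},{"fingers":0.085,"x":0,"y":0,"z":0.020,"rx":0,"ry":0,"rz":0},{"fingers":0.085,"x":0,"y":0,"z":0.008,"rx":0,"ry":0,"rz":0},{"fingers":0.085,"x":0,"y":0,"z":0,"rx":0,"ry":0,"rz":0},{"fingers":0.0,"x":0,"y":0,"z":0,"rx":0,"ry":0,"rz":0},{"fingers":0.0,"x":0,"y":0,"z":0,"rx":0,"ry":0,"rz":0},{"fingers":0.0,"x":0,"y":0,"z":0,"rx":0,"ry":0,"rz":0}]' 80
python3 -m jog '[{"fingers":0.0,"x":0,"y":0,"z":0,"rx":0,"ry":0,"rz":0},{"fingers":0.0,"x":0,"y":0,"z":0,"rx":0,"ry":0,"rz":0},{"fingers":0.0,"x":0,"y":0,"z":0,"rx":0,"ry":0,"rz":0},{"fingers":0.0,"x":0,"y":0,"z":0,"rx":0,"ry":0,"rz":0}]'
```

```text
clock: 11.4
tcp_pos: [0.6754, -0.0838, 0.0258]
orientation: [-3.136, -0.192, -0.001]
contact_force: [-0.1, -0.5, -0.7]
grip_width: 0.0319
gripper_force: 0.0
clock: 11.9
tcp_pos: [0.6752, -0.0834, 0.0255]
orientation: [-3.135, -0.192, -0.0]
contact_force: [-1.5, 2.2, 3.0]
grip_width: 0.0066
gripper_force: 80.4
```

```bash
python3 -m jog '[{"fingers":0.0,"x":0,"y":0,"z":-0.010,"rx":0,"ry":0,"rz":0},{"fingers":0.0,"x":0,"y":0,"z":-0.025,"rx":0,"ry":0,"rz":0},{"fingers":0.0,"x":0,"y":0,"z":-0.035,"rx":0,"ry":0,"rz":0},{"fingers":0.0,"x":0,"y":0,"z":-0.030,"rx":0,"ry":0,"rz":0},{"fingers":0.0,"x":0,"y":0,"z":0,"rx":0,"ry":0,"rz":0}]'
python3 -c "
from h import *
plan([(.523,-.332,.125,4.3)],[8])"
```

```text
clock: 12.52
tcp_pos: [0.677, -0.085, 0.129]
orientation: [3.134, 0.191, 0.009]
contact_force: [0.3, -0.4, -4.5]
grip_width: 0.0066
gripper_force: 79.2
t 12.53 tcp [ 0.677 -0.085  0.129] toolx 7.0 tilt 0.35
{"x":-0.0228,"y":0.0283,"z":0.0004,"rz":0.3}
{"x":-0.0227,"y":0.0284,"z":0.0004,"rz":0.3}
{"x":-0.0225,"y":0.0286,"z":0.0004,"rz":0.3}
{"x":-0.0224,"y":0.0287,"z":0.0004,"rz":0.3}
{"x":-0.0222,"y":0.0288,"z":0.0004,"rz":0.3}
{"x":-0.0220,"y":0.0290,"z":0.0004,"rz":0.3}
{"x":-0.0218,"y":0.0291,"z":0.0004,"rz":0.3}
{"x":-0.0217,"y":0.0292,"z":0.0004,"rz":0.3}
```

```bash
python3 -m jog '[{"fingers":0,"x":-0.012,"y":0.015,"z":0,"rx":0,"ry":0,"rz":0.3},{"fingers":0,"x":-0.026,"y":0.034,"z":0,"rx":0,"ry":0,"rz":0.5},{"fingers":0,"x":-0.030,"y":0.038,"z":0,"rx":0,"ry":0,"rz":0.5},{"fingers":0,"x":-0.030,"y":0.038,"z":0,"rx":0,"ry":0,"rz":0.5},{"fingers":0,"x":-0.030,"y":0.038,"z":0,"rx":0,"ry":0,"rz":0.5},{"fingers":0,"x":-0.030,"y":0.038,"z":0,"rx":0,"ry":0,"rz":0.4},{"fingers":0,"x":-0.020,"y":0.030,"z":0,"rx":0,"ry":0,"rz":0},{"fingers":0,"x":0,"y":0,"z":0,"rx":0,"ry":0,"rz":0}]'
python3 -m jog '[{"fingers":0,"x":0,"y":0,"z":0,"rx":0,"ry":0,"rz":0},{"fingers":0,"x":0,"y":0,"z":0,"rx":0,"ry":0,"rz":0}]'
python3 -c "
from h import *
plan([(.523,-.332,.0295,4.3)],[1])"
```

```text
clock: 13.52
tcp_pos: [0.515, -0.3357, 0.1245]
orientation: [3.138, 0.104, -0.006]
contact_force: [0.7, 0.6, -5.2]
grip_width: 0.0068
gripper_force: 79.1
clock: 13.78
tcp_pos: [0.5205, -0.3299, 0.1245]
orientation: [-3.138, -0.12, 0.002]
contact_force: [0.4, -0.4, -5.3]
grip_width: 0.0068
gripper_force: 79.1
t 13.78 tcp [ 0.5205 -0.3299  0.1245] toolx 4.4 tilt 0.08
{"x":0.0025,"y":0.0024,"z":0.0950,"rz":0.1}
```

```bash
python3 -m jog '[{"fingers":0,"x":0.002,"y":0.002,"z":0.025,"rx":0,"ry":0,"rz":0},{"fingers":0,"x":0,"y":0,"z":0.030,"rx":0,"ry":0,"rz":0},{"fingers":0,"x":0,"y":0,"z":0.022,"rx":0,"ry":0,"rz":0},{"fingers":0,"x":0,"y":0,"z":0.010,"rx":0,"ry":0,"rz":0},{"fingers":0,"x":0,"y":0,"z":0.005,"rx":0,"ry":0,"rz":0},{"fingers":0,"x":0,"y":0,"z":0.001,"rx":0,"ry":0,"rz":0},{"fingers":0,"x":0,"y":0,"z":0,"rx":0,"ry":0,"rz":0}]'
```

```text
clock: 14.65
tcp_pos: [0.523, -0.3333, 0.033]
orientation: [3.139, 0.118, 0.002]
contact_force: [0.3, -0.1, -4.7]
grip_width: 0.0067
gripper_force: 78.8
```

```bash
python3 -m jog '[{"fingers":0,"x":0,"y":0,"z":0.002,"rx":0,"ry":0,"rz":0},{"fingers":0,"x":0,"y":0,"z":0.001,"rx":0,"ry":0,"rz":0},{"fingers":0,"x":0,"y":0,"z":0.0005,"rx":0,"ry":0,"rz":0},{"fingers":0,"x":0,"y":0,"z":0,"rx":0,"ry":0,"rz":0}]'
```

```text
clock: 15.15
tcp_pos: [0.5227, -0.3329, 0.0294]
orientation: [-3.139, -0.118, -0.001]
contact_force: [-2.4, 2.3, 5.3]
grip_width: 0.0066
gripper_force: 80.5
```

On the floor (force +5 N). Release and rise.

```bash
python3 -m jog '[{"fingers":0.05,"x":0,"y":0,"z":0,"rx":0,"ry":0,"rz":0},{"fingers":0.05,"x":0,"y":0,"z":0,"rx":0,"ry":0,"rz":0},{"fingers":0.05,"x":0,"y":0,"z":0,"rx":0,"ry":0,"rz":0},{"fingers":0.05,"x":0,"y":0,"z":0,"rx":0,"ry":0,"rz":0},{"fingers":0.05,"x":0,"y":0,"z":-0.02,"rx":0,"ry":0,"rz":0},{"fingers":0.05,"x":0,"y":0,"z":-0.04,"rx":0,"ry":0,"rz":0},{"fingers":0.05,"x":0,"y":0,"z":-0.05,"rx":0,"ry":0,"rz":0},{"fingers":0.05,"x":0,"y":0,"z":-0.04,"rx":0,"ry":0,"rz":0}]'
python3 -m jog '[{"fingers":0.05,"x":0,"y":-0.05,"z":0,"rx":0,"ry":0,"rz":0},{"fingers":0.05,"x":0,"y":-0.06,"z":0,"rx":0,"ry":0,"rz":0},{"fingers":0.05,"x":0,"y":-0.06,"z":0,"rx":0,"ry":0,"rz":0},{"fingers":0.05,"x":0,"y":-0.06,"z":0,"rx":0,"ry":0,"rz":0},{"fingers":0.05,"x":0,"y":-0.05,"z":0,"rx":0,"ry":0,"rz":0},{"fingers":0.05,"x":0,"y":0,"z":0,"rx":0,"ry":0,"rz":0},{"fingers":0.05,"x":0,"y":0,"z":0,"rx":0,"ry":0,"rz":0}]'
python3 - <<'E'
from h import *
p,d=r.grab_frame("top"); W=cloud("top",d)
for q in ((.523,-.332),(.657,-.31),(.64,.33),(.495,.337)): print(web(W,q,.062))
cv2.imwrite("pics/t3.png",cv2.resize(p[140:350,120:520],None,fx=2,fy=2)[:,:,::-1])
E
```

```text
clock: 16.15
tcp_pos: [0.5227, -0.3336, 0.1822]
orientation: [3.138, 0.117, 0.003]
contact_force: [-0.0, 0.4, -0.7]
grip_width: 0.0501
gripper_force: 0.0
clock: 17.02
tcp_pos: [0.5018, -0.0543, 0.1797]
orientation: [-3.139, -0.117, -0.002]
contact_force: [0.4, -0.8, -0.2]
grip_width: 0.05
gripper_force: 0.0
(133, array([ 521.8, -337. ]), array([100.8,  10.3]), 3.9, 0.07)
(131, array([ 657.2, -310.4]), array([100.3,  11.1]), 82.9, 0.069)
(133, array([638.7, 327.9]), array([ 11. , 100.2]), -89.4, 0.067)
(111, array([494.7, 331.8]), array([  9.1, 102.2]), 89.5, 0.067)
```

```bash
sleep 1
```

```text
(no output)
```

View pics/t3.png

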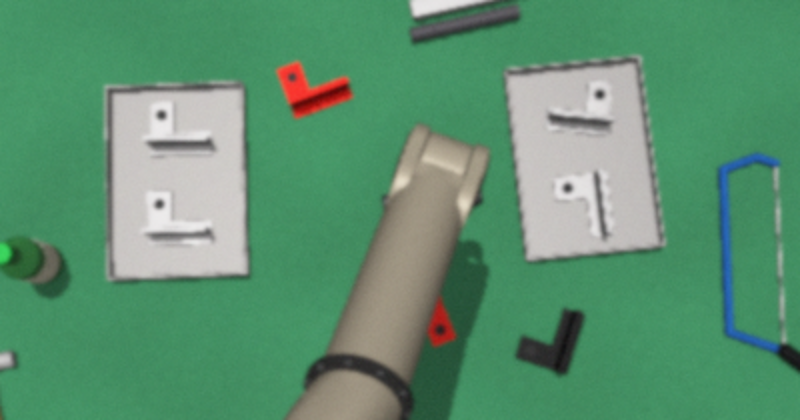

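The picture shows both loose brackets standing in their matching trays, at (180,230) and (590,205). The samples haven't moved and the arm is clear, so I'm handing in.

```bash
python3 -c "
from bench import r
print(r.hand_in())"
```

```text
the job is handed in; nothing more can be done
None
```

I set the right-hand bracket down in tray_a and the left-hand one in tray_b, each standing flat beside its matching sample and released, and handed the job in at about 17 s; no verdict came back.

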